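# Shut the gas isolator, free the clamp, take out both bottles and sort them by weight

## Task

Take both bottles out of the pressurised reagent dock: turn the red isolator handle clockwise to its stop to shut the gas, which unlocks the clamp (never force it while it is locked), then swing the clamp anticlockwise by its black handle until it is fully open, and lift each bottle straight up out of its well. Feel each one's weight in the gripper: if it weighs more than 250 g, stand it upright in the clear caddy with the stock; if it weighs less, stand it upright in the white returns tray. Set them down without dropping them, leave the isolator shut and the clamp open, and do not push or tip the other bottles or the flask.

Things in the scene. Friction and masses are not known exactly. Their poses are not given: they have to be found in the camera images.
- dock: Fixed reagent dock, white case, grey well block, 132 (x) x 231 (y) x 66 mm; origin in its underside on the clamp axis. In its frame (mm) the isolator axis is at (0, 62), the wells, round, 54 wide, floor at z 3, at (31, -86) and (-31, -86); the -x side faces the robot. On the case (z 66 to 80) a pin on the clamp's crank runs in a groove of the isolator's disc. Tallest: clamp handle, 149 mm.
- isolator (a joint): Turn of the red isolator handle about the vertical, rad: 0 = gas open, grows clockwise seen from above, stop at 1.10 = shut. Stays where it is left; takes about 0.1 N m. The clamp is locked until the isolator is within about 0.06 of the stop; with the clamp open the isolator is locked shut.
- isolator_grip (a point): Point on the isolator's axis at the height to grip, 108 mm above the bench. The handle is a red bar 46 mm long, 13 mm wide, 30 mm high (from 92 to 122 mm above the bench); this point's x axis lies along the bar and turns with it. The clamp's black handle stands 62 mm away and is taller: open the fingers no more than needed.
- clamp (a joint): Turn of the clamp about the vertical, rad: 0 = its T-shaped yoke lies over both caps and holds the bottles down, grows anticlockwise seen from above, stop at 1.25 = fully open, yoke pointing away behind the dock. Stays where it is left; takes about 0.1 N m. Gives only about 0.08 while the isolator is not shut.
- clamp_grip (a point): Point on the clamp's axis at the height to grip, 141 mm above the bench. Handle: black bar 46 mm long, 13 wide (121 to 149 mm up); this point's y axis lies along bar and yoke (yoke towards -y) and turns with them. The steel yoke, stem 20 mm wide and crossbar 88 mm long 86 mm from the axis, lies under the handle, its top 119 mm up, hub 121: keep fingertips above it.
- bottle_1: Sealed reagent bottle, white with a teal screw cap: body 48 mm in diameter, 107 mm tall; cap 30 mm in diameter, the top 22 mm: grip it there. Origin at the centre of its foot, z up its axis. Starts in the well farther from the robot (dock x +31), foot 3 mm and cap top 110 mm above the bench. Weighs anything from 100 to 400 g (dense reagent), which cannot be seen.
- bottle_2: Sealed reagent bottle, white with a teal screw cap: body 48 mm in diameter, 107 mm tall; cap 30 mm in diameter, the top 22 mm: grip it there. Origin at the centre of its foot, z up its axis. Starts in the well nearer the robot (dock x -31), like bottle_1. Weighs anything from 100 to 400 g, which cannot be seen, and need not weigh the same as bottle_1.
- caddy: Clear open-topped reagent caddy, fixed to the bench, 145 x 175 x 76 mm; origin at the centre of its underside. Inside, 130 mm in x by 160 mm in y, floor 2 mm above the bench, walls 75 mm high. Two stock bottles stand along its +x side; the lane along its -x side is free and holds two more.
- returns_tray: White shallow tray, fixed to the bench, 126 x 198 x 25 mm; origin at the centre of its underside. Inside, 110 mm in x by 180 mm in y, floor 2 mm above the bench. A spent bottle stands towards its +y end; the rest is free and holds two more.
- stock_1: Stock bottle in the caddy, 40 mm in diameter, 90 mm tall; origin at the centre of its foot. Leave alone.
- stock_2: Stock bottle in the caddy, 46 mm in diameter, 100 mm tall; origin at the centre of its foot. Leave alone.
- spent_1: Spent bottle in the returns tray, 38 mm in diameter, 93 mm tall, black cap; origin at the centre of its foot. Leave alone.
- flask: Conical glass flask on the bench behind the dock, 57 mm in diameter, 88 mm tall; origin at the centre of its foot. Leave alone.
- sanitiser: Tall pale-blue hand-rub bottle on the bench behind the well end of the dock, 62 mm in diameter, 174 mm tall; origin at the centre of its foot. Leave alone.

How it is judged:
By the outcome, as a careful person would: the job done as asked, in the order asked, and still so for the second after the job is handed in, with the robot touching nothing.
It also fails if it takes over 72 s, if anything falls off the work surface, if the arm or the gripper's body presses on something with over 40 N, if the wrist force passes 120 N, or if a joint passes its speed limit or range.

## Robot

A 6-joint arm with a two-finger parallel gripper is mounted at the origin on a cart in front of the work surface, level with it; the furniture and walls round the work are solid. World frame = base frame: x ahead of the robot, y to its left, z up, the work surface at z = 0. Lengths are in m, angles in rad, forces in N, time in s.
With the tool pointing down it reaches from about 0.375 to 0.9 m from the base axis. Payload 3.1 kg.
Tool frame: the origin (TCP) lies between the finger pads; the fingertips stand 22 mm ahead of it and the grasp point (between the pads) lies 3 mm ahead of it; z points along the fingers, y is the line along which they close (so a half turn about z gives the same grasp; the last joint's range is limited). The gripper opens to 87 mm and grips with 3 to 60 N. Pads are 19 mm wide; open, the fingers measure 117 mm over their backs; the gripper's body (75 mm by 190 mm) begins 51 mm behind the grasp point.
Start: joints at [-1.462, 0.527, 1.433, -0, 1.181, -0.178], TCP at [0.177, -0.599, 0.245] pointing down, gripper open.
Joint ranges: [-3.08, 3.08], [-0.75, 2.2], [0.22, 2.44], [-1.43, 4.57], [0, 2.65], [-2.85, 2.85]. Speed limits (rad/s): [2.79, 2.79, 3.14, 3.14, 3.14, 3.14].

## Interface

Orientations are given as a 3x3 rotation matrix whose columns are the frame's x, y, z axes.
In Python, from rig import monitor, cams, job gives the robot as it stands.
- The arm moves only by the tool jog_arm, never from a script. Its argument "commands" is a list of rows, each a list of 2 entries, a list of its own where there are three numbers: the shift along the tool's x, y, z in mm, then the turn about the tool's z in degrees. In form: [[[tx, ty, tz], turn], ...]. A call has 1 to 5 rows; each row is the pose to reach, as a shift and turn from the pose commanded when the call began, along the tool's axes at that moment; what a row does not reach only later rows make up. A row lasts 1/10 s, in which the tool goes at most 50 mm and 8.59 degrees, less where a joint would pass 70% of its speed; a pose out of reach is approached as far as the arm can. A call with a gripper value outside its range is refused whole. "grip" is the opening, from -1 (shut) to 1 (fully open), set as the call begins (left out, the last holds). The fingers move at their own pace and stop on an object; "grip_force" is the grip in N (left out, the last holds). Time passes only in rows, so rows that repeat a pose let the fingers close. It gives the time, the measured TCP pose, the force, the opening and the grip force at its end, in the units of the state.
- monitor.get_obs(): the state, without advancing time (a new reading comes with each control period).
- cams.read_camera(name): name is "scene" or "top" or "wrist"; returns the picture (420x560x3 uint8, blue, green, red); there is no depth.
- cams.get_calibration(name): a dict with "intrinsics" (3x3 intrinsics, pixels), "T" (4x4, takes a point from camera to world coordinates). Camera axes: x right, y down, z forward; pixel columns grow to the right and rows downward; lengths in m; the calibration is good to about 2 mm. A picture is of the moment at which its call begins: read the wrist's pose just before it. get_calibration takes no time and is no camera call; for the wrist camera it gives the pose at the moment of the call.
- job.sign_off(): hands the job in; it is judged then, once.
The state is a dict: "time": time; "qpos": joint angles; "qd": joint speeds; "joint_torque": joint torques, N m; "position": TCP position; "ee_rot": TCP orientation; "contact_force": force on the tool from outside, world axes, zero at the start; "torque": the same for the moment, N m; "width": finger opening in m; "grip_force": force on a finger pad.
Only numpy, scipy, OpenCV 4.12 (cv2) and the standard library are available. Lean on these libraries where they do the work, as an engineer would, in place of code of your own. Each camera call takes 0.05 s, during which the arm holds its last target. There are 200 camera calls.

## Working session

There is one attempt and no reset: what is moved stays moved. The work goes in short steps, Python scripts to look and compute and a tool call to move; the robot and the scene stay as the last step left them, time stands still between calls to the robot, and variables do not carry over. Pictures are saved under pics/ and viewed, at most 11 in all, crops included, and the job is handed in when it is done.

Besides the shell and the picture viewer there is one more tool, called after "Emit:" as name(argument=value, ...) on one line, values as JSON. jog_arm: Moves the arm, as the interface text tells. Its arguments: {"type":"object","properties":{"commands":{"type":"array"},"grip":{"type":"number"},"grip_force":{"type":"number"}},"required":["commands"]}

```bash
mkdir -p pics; python3 - <<'E'
from rig import monitor,cams
import cv2,numpy as np
o=monitor.get_obs();print({k:np.round(v,3).tolist() for k,v in o.items()})
for n in("scene","top"):
    im=cams.read_camera(n);cv2.imwrite(f"pics/{n}0.png",im)
    c=cams.get_calibration(n);print(n,np.round(c["intrinsics"],1).tolist(),np.round(c["T"],3).tolist())
E
```

```text
{'time': 0.0, 'qpos': [-1.461, 0.528, 1.434, -0.0, 1.181, -0.179], 'qd': [0.002, -0.001, -0.001, 0.002, 0.001, -0.0], 'joint_torque': [-0.0, -44.004, -17.659, 0.063, 0.058, -0.0], 'position': [0.177, -0.599, 0.244], 'ee_rot': [[0.959, 0.284, -0.0], [0.284, -0.959, 0.002], [0.0, -0.002, -1.0]], 'contact_force': [0.077, 0.135, 0.515], 'torque': [0.037, -0.005, -0.026], 'grip_force': 0.0, 'width': 0.087}
scene [[430.1, 0.0, 279.8], [0.0, 430.1, 212.2], [0.0, 0.0, 1.0]] [[-0.681, -0.547, 0.487, -0.023], [-0.732, 0.497, -0.465, 0.545], [0.013, -0.673, -0.739, 1.017], [0.0, 0.0, 0.0, 1.0]]
top [[453.3, 0.0, 275.3], [0.0, 453.3, 212.5], [0.0, 0.0, 1.0]] [[-0.029, -0.987, 0.158, 0.359], [-1.0, 0.028, -0.01, -0.029], [0.006, -0.158, -0.987, 1.379], [0.0, 0.0, 0.0, 1.0]]
```

View pics/top0.png

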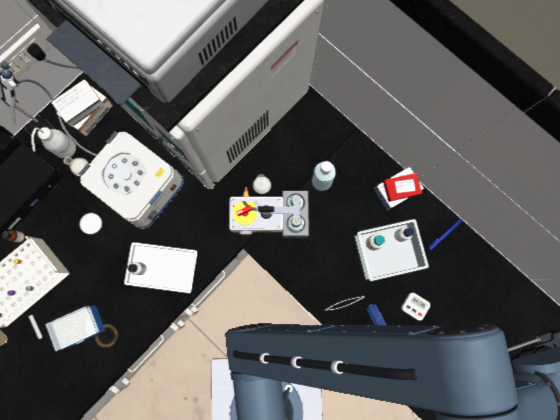

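View pics/scene0.png

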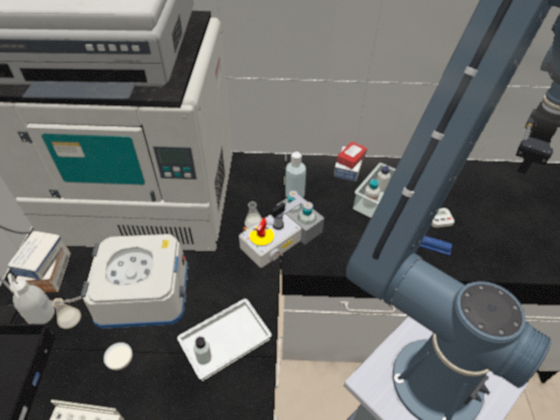

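The top view shows the dock at (269,213): red handle ~(245,211), black handle ~(266,211), caps ~(297,200/225). The tray is at (161,267) with its spent bottle at (137,268), and the caddy at (392,250) with stock at (377,242) and (405,234). The sanitiser is at (323,175) and the flask at (262,184).

```bash
cat > h.py <<'E'
import cv2,numpy as np
from rig import monitor,cams
def px2w(n,uv,z,c=None):
    c=c or cams.get_calibration(n);K,T=c["intrinsics"],np.array(c["T"])
    d=T[:3,:3]@np.linalg.solve(np.array(K),[uv[0],uv[1],1.]);o=T[:3,3]
    return o+d*(z-o[2])/d[2]
def blobs(m,amin=12):
    n,l,s,c=cv2.connectedComponentsWithStats(m.astype('uint8'))
    return [(s[i,4],c[i],l==i) for i in range(1,n) if s[i,4]>=amin]
E
python3 - <<'E'
from h import *
im=cv2.imread("pics/top0.png");h=cv2.cvtColor(im,cv2.COLOR_BGR2HSV);H,S,V=[h[...,i].astype(int) for i in range(3)]
roi=np.zeros(H.shape,bool);roi[150:300,110:440]=1
for nm,m,z in(("red",((H<6)|(H>174))&(S>150)&(V>90),.122),("yellow",(H>22)&(H<34)&(S>150)&(V>120),.08),("teal",(H>80)&(H<97)&(S>110),.11)):
    for a,c,mm in blobs(m&roi):
        p=[px2w("top",q[::-1],z)[:2] for q in np.argwhere(mm)]
        r=cv2.minAreaRect(np.float32(p)*1000)
        print(nm,a,c.round(1),px2w("top",c,z).round(4),np.round(r[0]),np.round(r[1]),round(r[2],1))
# white tray rim
for nm,x0,x1,y0,y1,z in(("tray",115,205,235,298,.025),("caddy",345,440,210,290,.076)):
    m=np.zeros(H.shape,bool);m[y0:y1,x0:x1]=1
    b=max(blobs(m&(V>(110 if nm=="tray" else 90))),key=lambda b:b[0]);cn=cv2.findContours(b[2].astype('uint8'),0,2)[0][0].reshape(-1,2)
    r=cv2.minAreaRect(np.float32([px2w("top",q,z)[:2]*1000 for q in cn]));print(nm,b[0],np.round(r[0]),np.round(r[1]),r[2])
a=cv2.resize(im[170:250,215:345],None,fx=6,fy=6,interpolation=2)
cv2.imwrite("pics/d.png",a)
b=cv2.resize(im[205:300,345:440],None,fx=4,fy=4,interpolation=2);c=cv2.resize(im[225:320,110:205],None,fx=4,fy=4,interpolation=2)
cv2.imwrite("pics/ct.png",np.hstack([c,b]))
E
```

```text
red 463 [401.2 187.2] [ 0.6226 -0.4016  0.122 ] [ 625. -405.] [63. 98.] 9.9
red 63 [245.5 210.3] [0.5682 0.0412 0.122 ] [567.  43.] [18. 40.] 44.0
yellow 13 [159.4 173.2] [0.693  0.2943 0.08  ] [694. 293.] [ 6. 17.] 45.4
yellow 215 [243.6 214.9] [0.5621 0.0493 0.08  ] [564.  51.] [63. 48.] 53.5
yellow 14 [250.  203.9] [0.5938 0.0301 0.08  ] [594.  30.] [21.  5.] 61.6
teal 68 [379.1 239.8] [ 0.4758 -0.3318  0.11  ] [ 475. -332.] [23. 23.] 86.4
tray 2871 [421. 302.] [201. 128.] 80.9648208618164
caddy 3082 [ 450. -372.] [147. 187.] 11.09308910369873
```

View pics/d.png

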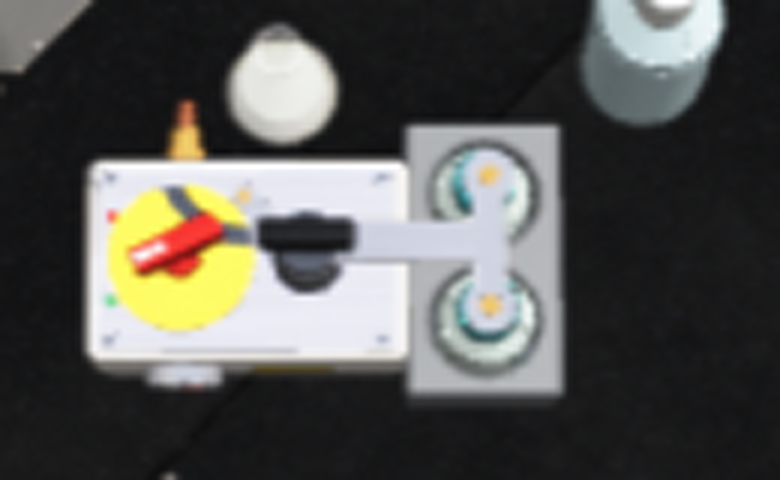

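View pics/ct.png

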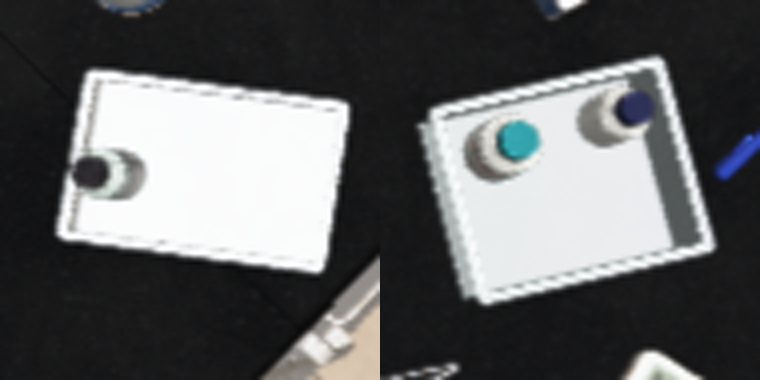

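The dock is almost square to the world. The red bar is about 22° off the dock's long axis, the black bar lies along it, and the yoke stars over the caps are at crop (489,175) and (489,305). The caddy lane and the tray's right side are free.

```bash
python3 - <<'E'
from h import *
f=lambda x,y,z:(px2w("top",(x/6+215-.42,y/6+170-.42),z)*1000).round(1)[:2]
for n,x,y,z in(("blackL",257,234,.149),("blackR",355,234,.149),("star1",489,175,.119),("star2",489,305,.119),("disc",182,257,.08),("redA",131,256,.122),("redB",220,222,.122),("caseTL",88,162,.066),("caseBL",90,360,.066),("blkTR",560,126,.066),("blkBR",562,393,.066),("sanbase",650,95,.0),("flaskbase",282,97,0.0)):print(n,f(x,y,z))
for n,cs,dx,x0,y0,z in(("caddy",[(435,107),(660,60),(712,248),(485,302)],380,345,205,.076),("tray",[(90,72),(348,103),(322,270),(60,238)],0,110,225,.025)):
    p=np.array([px2w("top",((x-dx)/4+x0-.4,y/4+y0-.4),z)[:2]*1000 for x,y in cs]);print(n,p.mean(0).round(1),np.linalg.norm(p-np.roll(p,-1,0),axis=1).round())
    d=(p[0]+p[1]-p[2]-p[3]);print("xaxis",np.degrees(np.arctan2(d[1],d[0])));d=p[0]+p[3]-p[1]-p[2];print("yaxis-90",np.degrees(np.arctan2(d[1],d[0]))-90)
    for q in ([(516-380)/4+x0,140/4+y0,.09],[(635-380)/4+x0,107/4+y0,.1]) if dx else ([(92)/4+x0,173/4+y0,.093],):print("btl",px2w("top",q[:2],q[2])*1000)
    s=cams.get_calibration("top")
E
```

```text
blackL [567.7   6.8]
blackR [566.5 -38.1]
star1 [ 598.  -102.2]
star2 [ 536.1 -100. ]
disc [569.2  45.3]
redA [563.5  66.8]
redB [578.5  24.8]
caseTL [620.   91.4]
caseBL [522.1  91.7]
blkTR [ 631.6 -141.2]
blkBR [ 499.5 -136.9]
sanbase [ 660.5 -194.2]
flaskbase [664.6  -3.4]
caddy [ 450.8 -377.9] [168. 139. 168. 143.]
xaxis 11.081806915741057
yaxis-90 10.824741049633388
btl [ 477.13918806 -336.35789344   90.        ]
btl [ 497.31909462 -420.15112962  100.        ]
tray [420.9 300.4] [194. 124. 195. 123.]
xaxis -9.014569080338319
yaxis-90 -8.478838057717113
btl [416.86336688 361.9332717   93.        ]
```

Emit:
jog_arm(commands=[[[184,-164,0],-40],[[184,-164,0],-40],[[184,-164,0],-40],[[184,-164,0],-40],[[184,-164,0],-40]], grip=-0.22, grip_force=20)

```text
time: 0.6
position: [0.3079, -0.3874, 0.2442]
ee_rot: [[0.548, 0.836, -0.0], [0.836, -0.548, 0.001], [0.001, -0.001, -1.0]]
contact_force: [1.2, -0.5, -0.1]
width: 0.0546
grip_force: 0.0
```

Emit:
jog_arm(commands=[[[247,-7,0],-40],[[247,-7,0],-40],[[247,-7,0],-40],[[247,-7,0],-40],[[247,-7,0],-40]])

```text
time: 1.1
position: [0.4384, -0.1779, 0.2444]
ee_rot: [[-0.118, 0.993, -0.0], [0.993, 0.118, 0.0], [0.0, -0.0, -1.0]]
contact_force: [0.9, -0.4, -0.5]
width: 0.0343
grip_force: 0.0
```

Emit:
jog_arm(commands=[[[194,154,0],-13],[[194,154,0],-13],[[194,154,0],-13],[[194,154,0],-13],[[194,154,0],-13]])

```text
time: 1.6
position: [0.5695, 0.0324, 0.2442]
ee_rot: [[-0.334, 0.942, -0.001], [0.942, 0.334, 0.0], [0.0, -0.001, -1.0]]
contact_force: [0.5, -1.3, 0.3]
width: 0.0341
grip_force: 0.0
```

```bash
cat >> h.py <<'E'
def st():
    o=monitor.get_obs();R=o["ee_rot"];print("t",round(float(o["time"]),2),"p",(np.array(o["position"])*1000).round(1),"yaw",round(float(np.degrees(np.arctan2(R[1][0],R[0][0]))),1),"F",np.round(o["contact_force"],2),"w",round(float(o["width"]),4),"g",round(float(o["grip_force"]),1));return o
def go(x,y,z,yaw,o=None):
    "shift in tool axes (mm) and turn (deg) to world TCP target in mm, deg"
    o=o or monitor.get_obs();R=np.array(o["ee_rot"]);y0=np.degrees(np.arctan2(R[1,0],R[0,0]))
    t=R.T@(np.array([x,y,z])-np.array(o["position"])*1000)
    print("->",(x,y,z,yaw),"shift",t.round(1),"turn",round(-((yaw-y0+180)%360-180),1))
E
python3 - <<'E'
from h import *
st();c=cams.get_calibration("wrist");im=cams.read_camera("wrist");cv2.imwrite("pics/w1.png",im)
import pickle;pickle.dump(c,open("w1.pkl","wb"))
E
```

```text
t 1.6 p [569.5  32.4 244.2] yaw 109.5 F [ 0.48 -1.26  0.25] w 0.0341 g 0.0
```

View pics/w1.png

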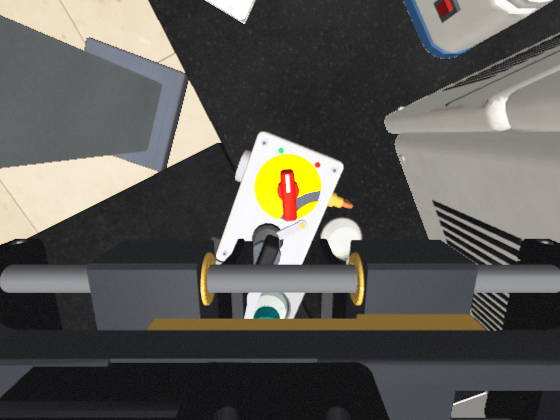

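The wrist view shows the yellow disc centred ~(289,188) and the red bar running (288,172)–(290,220). The clamp and its handle are at ~(266,248).

```bash
python3 - <<'E'
from h import *
import pickle;c=pickle.load(open("w1.pkl","rb"))
im=cv2.imread("pics/w1.png");h=cv2.cvtColor(im,cv2.COLOR_BGR2HSV);H,S,V=[h[...,i].astype(int) for i in range(3)]
roi=np.zeros(H.shape,bool);roi[130:235,220:345]=1
m=roi&(((H<8)|(H>172))&(S>90)&(V>90))
for a,cc,mm in blobs(m,30):
    r=cv2.minAreaRect(np.argwhere(mm)[:,::-1].astype('float32'));print(a,cc,r)
    q=np.argwhere(mm)[:,::-1]
    for z in(.122,.107):
        P=np.float32([px2w("w",p,z,c)[:2]*1000 for p in q]);print(z,cv2.minAreaRect(P),P.mean(0))
m=roi&(H>20)&(H<36)&(S>130)
q=np.argwhere(m)[:,::-1].astype('float32');(x,y),r=cv2.minEnclosingCircle(cv2.convexHull(q));print(x,y,r,px2w("w",(x,y),.08,c)*1000)
go(571,46,112,109.6)
cv2.imwrite("pics/w1c.png",cv2.resize(im[130:330,190:360],None,fx=3.5,fy=3,interpolation=2))
E
```

```text
676 [288.3387574  195.79142012] ((288.0, 195.0), (50.0, 20.0), 90.0)
0.122 ((569.73876953125, 50.476646423339844), (18.029888153076172, 46.04759216308594), 19.505496978759766) [570.18195   50.236443]
0.107 ((571.077392578125, 47.69811248779297), (19.063636779785156, 48.68778991699219), 19.505491256713867) [571.5452    47.444126]
299.055908203125 189.8016815185547 44.9266242980957 [582.31387361  52.31327069  80.        ]
-> (571, 46, 112, 109.6) shift [  7.7  -0.7 132.6] turn 0.1
```

View pics/w1c.png

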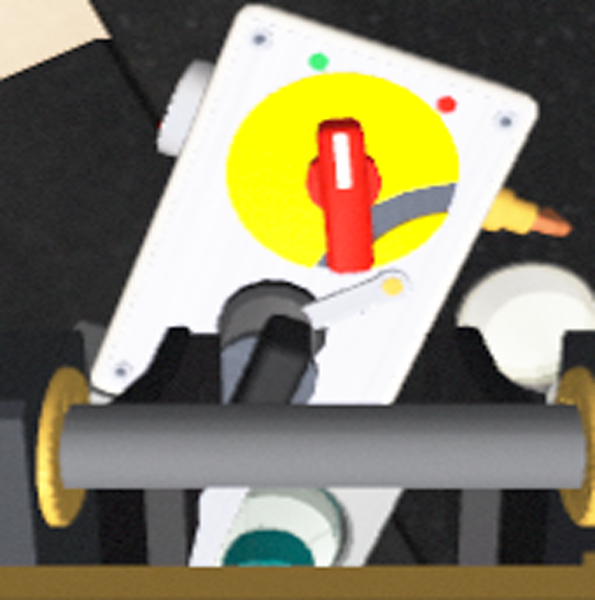

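Emit:
jog_arm(commands=[[[8,0,50],0],[[8,0,95],0],[[8,0,131],0],[[8,0,131],0]])

```text
time: 2.05
position: [0.5675, 0.0379, 0.1112]
ee_rot: [[-0.333, 0.943, 0.002], [0.943, 0.333, 0.001], [0.0, 0.002, -1.0]]
contact_force: [2.9, 0.7, -1.9]
width: 0.0338
grip_force: 1.6
```

Emit:
jog_arm(commands=[[[0,0,0],0],[[0,0,0],0],[[0,0,0],0],[[0,0,0],0]], grip=-1, grip_force=20)

```text
time: 2.45
position: [0.5727, 0.0386, 0.1144]
ee_rot: [[-0.331, 0.944, 0.016], [0.944, 0.331, 0.002], [-0.003, 0.015, -1.0]]
contact_force: [14.0, 7.3, -11.0]
width: 0.0134
grip_force: 20.0
```

```bash
python3 -c "
from h import *
o=st();print(o['torque'])"
```

```text
t 2.45 p [572.7  38.6 114.4] yaw 109.3 F [ 14.02   7.32 -11.  ] w 0.0134 g 20.0
[ 0.988695   -2.3065801  -0.24195721]
```

The stop had overshoot when I measured, so the grip is off-centre. I'll open, settle and correct.

Emit:
jog_arm(commands=[[[0,0,0],0],[[0,0,0],0],[[6.5,8,0],0],[[6.5,8,0],0],[[6.5,8,0],0]], grip=-0.22)

```text
time: 2.95
position: [0.5708, 0.0469, 0.1137]
ee_rot: [[-0.334, 0.942, -0.002], [0.942, 0.334, -0.0], [0.0, -0.002, -1.0]]
contact_force: [-0.2, 0.7, 0.2]
width: 0.0335
grip_force: 0.0
```

Emit:
jog_arm(commands=[[[0,0,0],0],[[0,0,0],0]])

```text
time: 3.15
position: [0.5711, 0.0465, 0.1136]
ee_rot: [[-0.334, 0.943, -0.001], [0.943, 0.334, -0.0], [0.0, -0.001, -1.0]]
contact_force: [-0.4, 0.1, -0.2]
width: 0.0336
grip_force: 0.0
```

```bash
python3 -c "
from h import *
o=st();go(571,46.5,112,109.5,o)"
```

```text
t 3.15 p [571.1  46.5 113.6] yaw 109.5 F [-0.38  0.15 -0.19] w 0.0336 g 0.0
-> (571, 46.5, 112, 109.5) shift [ 0.1 -0.1  1.6] turn -0.0
```

Centred with no contact. Grip, checking the force.

Emit:
jog_arm(commands=[[[0,0,2],0],[[0,0,2],0],[[0,0,2],0],[[0,0,2],0]], grip=-1, grip_force=20)

```text
time: 3.55
position: [0.571, 0.0463, 0.1113]
ee_rot: [[-0.334, 0.943, -0.002], [0.943, 0.334, -0.0], [0.0, -0.002, -1.0]]
contact_force: [-1.3, -0.3, -0.3]
width: 0.0202
grip_force: 20.0
```

Width 20 mm means the tips are on the round hub below the bar, so I'll raise 6 mm and regrip.

Emit:
jog_arm(commands=[[[0,0,0],0],[[0,0,-6],0],[[0,0,-6],0]], grip=-0.3)

```text
time: 3.85
position: [0.5727, 0.0465, 0.1186]
ee_rot: [[-0.333, 0.943, 0.003], [0.943, 0.334, -0.0], [-0.001, 0.003, -1.0]]
contact_force: [0.6, -0.5, 0.4]
width: 0.0291
grip_force: 0.0
```

Emit:
jog_arm(commands=[[[0,0,0],0],[[0,0,0],0],[[0,0,0],0],[[0,0,0],0]], grip=-1)

```text
time: 4.25
position: [0.571, 0.0463, 0.1175]
ee_rot: [[-0.334, 0.943, -0.002], [0.943, 0.334, -0.0], [0.0, -0.002, -1.0]]
contact_force: [-1.9, -1.3, 1.1]
width: 0.013
grip_force: 20.0
```

Emit:
jog_arm(commands=[[[0,0,0],5],[[0,0,0],11],[[0,0,0],18],[[0,0,0],25],[[0,0,0],32]])

```text
time: 4.75
position: [0.5702, 0.0462, 0.1176]
ee_rot: [[0.22, 0.975, -0.003], [0.975, -0.22, -0.001], [-0.001, -0.003, -1.0]]
contact_force: [-4.1, -1.8, 2.6]
width: 0.013
grip_force: 20.0
```

```bash
python3 -c "
from h import *
o=st();print(o['torque'])"
```

```text
t 4.75 p [570.2  46.2 117.6] yaw 77.3 F [-4.11 -1.81  2.63] w 0.013 g 20.0
[-0.2867374   0.45153607  0.14856312]
```

Emit:
jog_arm(commands=[[[0,0,0],7],[[0,0,0],14],[[0,0,0],21],[[0,0,0],27],[[0,0,0],31.5]])

```text
time: 5.25
position: [0.5697, 0.0465, 0.1175]
ee_rot: [[0.695, 0.719, -0.004], [0.719, -0.695, -0.001], [-0.004, -0.002, -1.0]]
contact_force: [-3.2, -0.1, 4.5]
width: 0.0157
grip_force: 24.2
```

Emit:
jog_arm(commands=[[[0,0,0],1],[[0,0,0],1],[[0,0,0],1]])

```text
time: 5.55
position: [0.5698, 0.0465, 0.1175]
ee_rot: [[0.704, 0.71, -0.004], [0.71, -0.704, -0.001], [-0.003, -0.003, -1.0]]
contact_force: [-6.1, -1.2, 5.1]
width: 0.0156
grip_force: 24.6
```

```bash
python3 -c "
from h import *
o=st();print(o['torque'])"
```

```text
t 5.55 p [569.8  46.5 117.5] yaw 45.2 F [-6.14 -1.18  5.06] w 0.0156 g 24.6
[-0.20666948  0.94173512  0.72631519]
```

Emit:
jog_arm(commands=[[[0,0,0],0],[[0,0,0],0],[[0,0,-40],0],[[0,0,-75],0],[[-20,18,-75],-8]], grip=-0.3)

```text
time: 6.05
position: [0.5749, 0.0213, 0.1975]
ee_rot: [[0.597, 0.802, 0.014], [0.802, -0.597, -0.0], [0.008, 0.011, -1.0]]
contact_force: [0.4, 0.1, -0.8]
width: 0.0303
grip_force: 0.0
```

Emit:
jog_arm(commands=[[[-21.5,20.2,0],-8],[[-21.5,20.2,0],-16],[[-21.5,20.2,0],-24],[[-21.5,20.2,0],-32],[[-21.5,20.2,0],-35]])

```text
time: 6.55
position: [0.5747, -0.0099, 0.1926]
ee_rot: [[0.032, 0.999, 0.003], [0.999, -0.032, 0.0], [0.0, 0.003, -1.0]]
contact_force: [-0.0, -0.1, -0.4]
width: 0.0306
grip_force: 0.0
```

Emit:
jog_arm(commands=[[[0,0,0],0],[[0,0,0],0]])

```text
time: 6.75
position: [0.5741, -0.0097, 0.1926]
ee_rot: [[0.037, 0.999, 0.001], [0.999, -0.037, 0.0], [0.0, 0.001, -1.0]]
contact_force: [1.4, 0.5, -0.1]
width: 0.0301
grip_force: 0.0
```

```bash
python3 - <<'E'
from h import *
o=st();go(568,-15.5,147,88.2,o)
im=cams.read_camera("scene");cv2.imwrite("pics/s1.png",cv2.resize(im[170:290,210:400],None,fx=4,fy=4,interpolation=2))
E
```

```text
t 6.75 p [574.1  -9.7 192.6] yaw 87.9 F [ 1.41  0.52 -0.07] w 0.0301 g 0.0
-> (568, -15.5, 147, 88.2) shift [-6.  -6.  45.6] turn -0.3
```

View pics/s1.png

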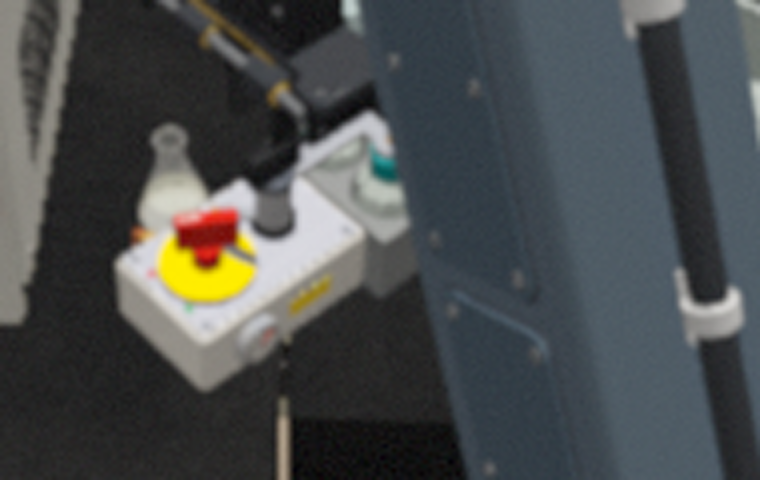

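The scene shows the red handle turned (207,228 in the crop), nothing else disturbed, and the black clamp bar just below the gripper.

Emit:
jog_arm(commands=[[[-6,-6,0],0],[[-6,-6,0],0],[[-6,-6,25],0],[[-6,-6,45],0],[[-6,-6,45],0]])

```text
time: 7.3
position: [0.5651, -0.0152, 0.1453]
ee_rot: [[0.036, 0.999, -0.006], [0.999, -0.036, 0.001], [0.001, -0.006, -1.0]]
contact_force: [0.1, 1.0, -0.1]
width: 0.0301
grip_force: 0.0
```

Emit:
jog_arm(commands=[[[0,0,0],0],[[0,0,0],0],[[0,0,0],0]], grip=-1, grip_force=20)

```text
time: 7.6
position: [0.5682, -0.0156, 0.1487]
ee_rot: [[0.035, 0.999, 0.003], [0.999, -0.035, -0.001], [-0.0, 0.003, -1.0]]
contact_force: [6.8, -0.8, -0.4]
width: 0.014
grip_force: 4.1
```

```bash
python3 -c "
from h import *
o=st();print(o['torque'])"
```

```text
t 7.6 p [568.2 -15.6 148.7] yaw 88.0 F [ 6.76 -0.8  -0.44] w 0.014 g 4.1
[-0.10057714 -1.39389394  0.112456  ]
```

Emit:
jog_arm(commands=[[[0,0,0],0],[[0,0,0],-2],[[0,0,0],-5],[[0,0,0],-9],[[0,0,0],-13]])

```text
time: 8.1
position: [0.569, -0.0156, 0.1487]
ee_rot: [[-0.193, 0.981, 0.005], [0.981, 0.193, -0.0], [-0.001, 0.004, -1.0]]
contact_force: [2.7, 1.1, 1.5]
width: 0.0127
grip_force: 20.0
```

```bash
python3 -c "
from h import *
o=st();print(o['torque'])"
```

```text
t 8.1 p [569.  -15.6 148.7] yaw 101.1 F [2.67 1.11 1.48] w 0.0127 g 20.0
[ 0.07211843 -0.4197757  -0.15660362]
```

Moves freely past the lock limit; continue to the stop.

Emit:
jog_arm(commands=[[[0,0,0],-7],[[0,0,0],-14],[[0,0,0],-21],[[0,0,0],-28],[[0,0,0],-35]])

```text
time: 8.6
position: [0.5697, -0.0153, 0.1487]
ee_rot: [[-0.722, 0.692, 0.006], [0.692, 0.722, 0.0], [-0.004, 0.004, -1.0]]
contact_force: [4.1, 2.2, -0.3]
width: 0.0132
grip_force: 20.0
```

Emit:
jog_arm(commands=[[[0,0,0],-7],[[0,0,0],-14],[[0,0,0],-20],[[0,0,0],-24],[[0,0,0],-25]])

```text
time: 9.1
position: [0.57, -0.0148, 0.1487]
ee_rot: [[-0.945, 0.327, 0.007], [0.327, 0.945, 0.001], [-0.006, 0.003, -1.0]]
contact_force: [4.6, 3.1, -1.2]
width: 0.0129
grip_force: 20.2
```

Emit:
jog_arm(commands=[[[0,0,0],0],[[0,0,0],0]])

```text
time: 9.3
position: [0.57, -0.0148, 0.1487]
ee_rot: [[-0.944, 0.329, 0.007], [0.329, 0.944, 0.001], [-0.006, 0.004, -1.0]]
contact_force: [5.0, 1.6, -0.5]
width: 0.0128
grip_force: 20.1
```

```bash
python3 -c "
from h import *
o=st();print(o['torque'])"
```

```text
t 9.3 p [570.  -14.8 148.7] yaw 160.8 F [ 4.98  1.63 -0.47] w 0.0128 g 20.1
[ 0.56832913 -0.83300998 -0.34729232]
```

Emit:
jog_arm(commands=[[[0,0,0],-2],[[0,0,0],-3],[[0,0,0],-3]])

```text
time: 9.6
position: [0.5702, -0.0148, 0.1487]
ee_rot: [[-0.96, 0.279, 0.007], [0.279, 0.96, 0.002], [-0.007, 0.004, -1.0]]
contact_force: [3.9, 4.0, -0.6]
width: 0.0131
grip_force: 21.0
```

```bash
python3 -c "
from h import *
o=st();print(o['torque'])"
```

```text
t 9.6 p [570.2 -14.8 148.7] yaw 163.8 F [ 3.87  4.03 -0.6 ] w 0.0131 g 21.0
[ 0.52409563 -0.94792049 -0.55474228]
```

Emit:
jog_arm(commands=[[[0,0,0],0],[[0,0,0],0],[[0,0,-35],0],[[0,0,-66],0],[[0,0,-66],0]], grip=-0.3)

```text
time: 10.1
position: [0.5694, -0.0161, 0.2176]
ee_rot: [[-0.961, 0.276, 0.008], [0.276, 0.961, -0.002], [-0.008, -0.0, -1.0]]
contact_force: [1.1, 0.3, -0.1]
width: 0.0298
grip_force: 0.0
```

Emit:
jog_arm(commands=[[[5,-45,0],2],[[9,-80,0],4],[[9,-91,0],4],[[9,-91,0],4],[[9,-91,0],4]], grip=0.15)

```text
time: 10.6
position: [0.5333, -0.0999, 0.2131]
ee_rot: [[-0.94, 0.342, -0.001], [0.342, 0.94, 0.001], [0.001, 0.001, -1.0]]
contact_force: [0.1, -0.3, 0.8]
width: 0.0493
grip_force: 0.0
```

```bash
python3 - <<'E'
from h import *
o=st();go(536,-100,112,160,o)
c=cams.get_calibration("wrist");im=cams.read_camera("wrist");t=cams.read_camera("top")
cv2.imwrite("pics/w2.png",im)
cv2.imwrite("pics/t2.png",t)
cv2.imwrite("pics/wt2.png",np.hstack([cv2.resize(im,(500,375)),cv2.resize(t[170:250,225:345],(300,200)) if 0 else cv2.copyMakeBorder(cv2.resize(t[170:250,225:345],(300,200)),0,175,0,0,0)]))
E
```

```text
t 10.6 p [533.3 -99.9 213.1] yaw 160.0 F [ 0.11 -0.25  0.83] w 0.0493 g 0.0
-> (536, -100, 112, 160) shift [ -2.7   0.7 101.1] turn -0.0
```

View pics/wt2.png

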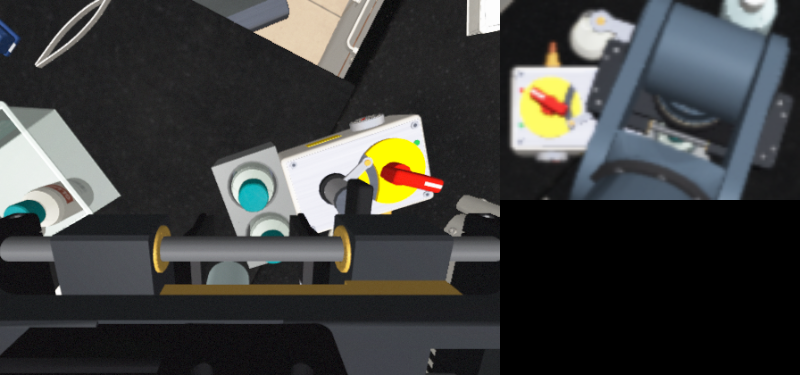

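The wrist view shows both caps: near one at ~(283,216) full-res, far one partly hidden at ~(302,275). The clamp is swung clear over the rear.

```bash
python3 - <<'E'
from h import *
o=st();go(536,-100,112,160,o)
c=cams.get_calibration("wrist");im=cv2.imread("pics/w2.png")
h=cv2.cvtColor(im,cv2.COLOR_BGR2HSV);H,S,V=[h[...,i].astype(int) for i in range(3)]
m=(H>80)&(H<100)&(S>110)&(V>60)
for a,cc,mm in blobs(m,100):
    q=np.argwhere(mm)[:,::-1].astype('float32');(x,y),r=cv2.minEnclosingCircle(q)
    P=np.float32([px2w("w",p,.11,c)[:2]*1000 for p in q]);print(a,(round(x),round(y)),np.round(P.mean(0)),np.round(P.min(0)),np.round(P.max(0)))
E
```

```text
t 10.7 p [533.6 -99.3 213.3] yaw 160.1 F [-0.5   0.47 -0.01] w 0.0497 g 0.0
-> (536, -100, 112, 160) shift [-2.500e+00  1.000e-01  1.013e+02] turn 0.1
986 (284, 218) [535. -97.] [ 518. -112.] [551. -83.]
580 (27, 240) [ 472. -309.] [ 464. -334.] [ 488. -293.]
133 (305, 264) [578. -93.] [ 574. -103.] [584. -83.]
```

Emit:
jog_arm(commands=[[[-2,1,40],0],[[-2,1,75],0],[[-2,1,95],0],[[-2,1,101],0],[[-2,1,101],0]])

```text
time: 11.2
position: [0.5356, -0.0992, 0.1118]
ee_rot: [[-0.94, 0.341, -0.002], [0.341, 0.94, 0.001], [0.002, 0.0, -1.0]]
contact_force: [-0.5, -0.4, 0.2]
width: 0.0501
grip_force: 0.0
```

Emit:
jog_arm(commands=[[[0,0,0],0],[[0,0,0],0],[[0,0,0],0],[[0,0,0],0]], grip=-1, grip_force=20)

```text
time: 11.6
position: [0.5363, -0.1003, 0.1136]
ee_rot: [[-0.939, 0.343, 0.002], [0.343, 0.94, -0.0], [-0.002, 0.0, -1.0]]
contact_force: [0.6, 0.9, 2.9]
width: 0.0294
grip_force: 20.0
```

```bash
python3 -c "
from h import *
o=st();print(o['torque'])"
```

```text
t 11.6 p [ 536.3 -100.3  113.6] yaw 160.0 F [0.65 0.86 2.86] w 0.0294 g 20.0
[ 0.28202275 -0.18292141 -0.01904155]
```

Emit:
jog_arm(commands=[[[0,0,-15],0],[[0,0,-40],0],[[0,0,-75],0],[[0,0,-110],0],[[0,0,-130],0]])

```text
time: 12.1
position: [0.5362, -0.1005, 0.245]
ee_rot: [[-0.94, 0.342, 0.003], [0.342, 0.94, -0.001], [-0.003, -0.0, -1.0]]
contact_force: [0.4, 0.2, -3.8]
width: 0.0289
grip_force: 20.0
```

Emit:
jog_arm(commands=[[[0,0,0],0],[[0,0,0],0],[[0,0,0],0],[[0,0,0],0]])

```text
time: 12.5
position: [0.5346, -0.0998, 0.2407]
ee_rot: [[-0.94, 0.342, -0.004], [0.342, 0.94, 0.001], [0.004, 0.0, -1.0]]
contact_force: [-0.6, -0.7, -3.8]
width: 0.029
grip_force: 20.0
```

```bash
python3 - <<'E'
from h import *
for i in range(6):
    o=st();print(np.round(o['torque'],3)); cams.read_camera("top")
R=np.degrees(np.arctan2
 (1,1))
E
```

```text
t 12.5 p [534.6 -99.8 240.7] yaw 160.0 F [-0.61 -0.69 -3.81] w 0.029 g 20.0
[ 0.109 -0.172 -0.02 ]
t 12.55 p [534.8 -99.9 240.9] yaw 160.0 F [-0.12 -0.32 -2.87] w 0.0289 g 20.0
[ 0.099 -0.147  0.012]
t 12.6 p [ 535.  -100.   241.2] yaw 160.0 F [ 0.01 -0.03 -3.6 ] w 0.0296 g 20.0
[ 0.075 -0.151  0.055]
t 12.65 p [ 535.2 -100.   241.5] yaw 160.0 F [-0.34  0.29 -3.34] w 0.0292 g 20.0
[ 0.02  -0.166 -0.02 ]
t 12.7 p [ 535.4 -100.1  241.7] yaw 160.0 F [-0.38 -0.35 -3.29] w 0.0294 g 20.0
[ 0.131 -0.13  -0.014]
t 12.75 p [ 535.5 -100.1  241.9] yaw 160.0 F [-0.28 -0.18 -3.44] w 0.0294 g 20.0
[ 0.052 -0.178 -0.01 ]
```

3.4 N → about 345 g: heavy, so it goes in the caddy. Now moving over its free lane.

Emit:
jog_arm(commands=[[[0,-20,0],0],[[0,-55,0],0],[[-1,-95,0],0],[[-2,-135,0],0],[[-2,-175,0],0]], grip_force=30)

```text
time: 13.3
position: [0.4773, -0.2667, 0.2426]
ee_rot: [[-0.94, 0.342, 0.001], [0.342, 0.94, -0.0], [-0.001, -0.0, -1.0]]
contact_force: [0.1, -0.5, -3.1]
width: 0.0289
grip_force: 30.0
```

Emit:
jog_arm(commands=[[[0,-40,0],-5],[[-1,-80,0],-10],[[-1,-120,0],-15],[[-2,-150,0],-20],[[-2,-164,0],-25]])

```text
time: 13.8
position: [0.4224, -0.4236, 0.2425]
ee_rot: [[-0.996, -0.088, 0.0], [-0.088, 0.996, -0.002], [-0.0, -0.002, -1.0]]
contact_force: [0.2, 0.4, -3.5]
width: 0.0294
grip_force: 30.0
```

Emit:
jog_arm(commands=[[[0,0,0],0],[[0,0,0],0],[[0,0,0],0],[[0,0,0],0]])

```text
time: 14.2
position: [0.4239, -0.4187, 0.2425]
ee_rot: [[-0.996, -0.088, -0.0], [-0.088, 0.996, 0.001], [0.0, 0.001, -1.0]]
contact_force: [0.3, 0.3, -3.6]
width: 0.029
grip_force: 30.0
```

```bash
python3 - <<'E'
from h import *
o=st();go(423.5,-420,111,185,o)
c=cams.get_calibration("wrist");im=cams.read_camera("wrist");s=cams.read_camera("scene")
cv2.imwrite("pics/w3.png",im)
# project caddy corners/rim
R=np.array(c["T"])
for yl,xl in((80,-65),(80,65),(-80,-65),(-80,65)):
    a=np.radians(11);p=np.array([450.8+xl*np.cos(a)-yl*np.sin(a),-377.9+xl*np.sin(a)+yl*np.cos(a),76,1])/[1000,1000,1000,1]
    q=np.linalg.solve(R,p);uv=c["intrinsics"]@(q[:3]/q[2]);print(xl,yl,uv[:2].round());cv2.circle(im,tuple(int(v) for v in uv[:2]),4,(0,0,255),-1)
cv2.imwrite("pics/w3m.png",im)
E
```

```text
t 14.2 p [ 423.9 -418.7  242.5] yaw -175.0 F [ 0.34  0.28 -3.6 ] w 0.029 g 30.0
-> (423.5, -420, 111, 185) shift [  0.5  -1.3 131.5] turn 0.0
-65 80 [389. 161.]
65 80 [390. 276.]
-65 -80 [234. 177.]
65 -80 [251. 289.]
```

View pics/w3m.png

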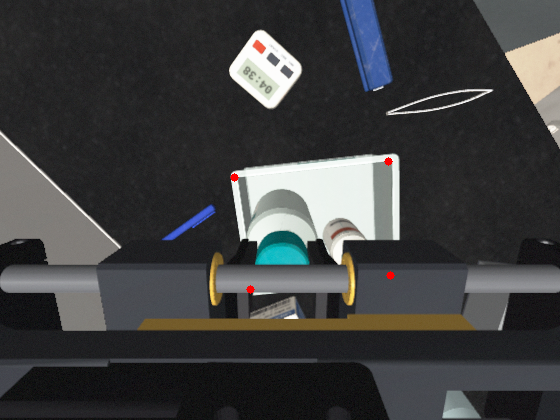

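The rim projections land on the caddy's inner corners, and the bottle hangs over the free lane.

Emit:
jog_arm(commands=[[[0,-1,35],0],[[0,-1,75],0],[[0,-1,105],0],[[0,-1,120],0],[[0,-1,126],0]])

```text
time: 14.8
position: [0.4231, -0.4197, 0.1146]
ee_rot: [[-0.996, -0.087, -0.002], [-0.087, 0.996, 0.003], [0.002, 0.003, -1.0]]
contact_force: [0.2, 0.1, -4.1]
width: 0.0289
grip_force: 30.0
```

Emit:
jog_arm(commands=[[[0,0,0],0],[[0,0,1],0],[[0,0,1],0]])

```text
time: 15.1
position: [0.4242, -0.4218, 0.1168]
ee_rot: [[-0.996, -0.087, 0.002], [-0.087, 0.996, -0.002], [-0.001, -0.002, -1.0]]
contact_force: [0.3, 0.1, -2.8]
width: 0.0289
grip_force: 30.0
```

Emit:
jog_arm(commands=[[[0,0,1],0],[[0,0,2],0],[[0,0,2],0]])

```text
time: 15.4
position: [0.4235, -0.4211, 0.1138]
ee_rot: [[-0.996, -0.087, 0.0], [-0.087, 0.996, -0.0], [-0.0, -0.0, -1.0]]
contact_force: [0.2, -0.2, -3.5]
width: 0.0295
grip_force: 30.0
```

Emit:
jog_arm(commands=[[[0,0,1],0],[[0,0,1],0],[[0,0,1],0]])

```text
time: 15.7
position: [0.4236, -0.4212, 0.1128]
ee_rot: [[-0.996, -0.087, 0.0], [-0.087, 0.996, -0.0], [-0.0, -0.0, -1.0]]
contact_force: [-0.6, 0.4, -1.6]
width: 0.0288
grip_force: 30.0
```

Weight is transferring; one more mm, then release.

Emit:
jog_arm(commands=[[[0,0,0.7],0],[[0,0,0.7],0],[[0,0,0.7],0]])

```text
time: 16.0
position: [0.4238, -0.4213, 0.1128]
ee_rot: [[-0.996, -0.087, 0.001], [-0.087, 0.996, -0.001], [-0.001, -0.001, -1.0]]
contact_force: [0.4, 1.6, 5.9]
width: 0.0291
grip_force: 30.0
```

Emit:
jog_arm(commands=[[[0,0,0],0],[[0,0,0],0],[[0,0,0],0]], grip=0.1)

```text
time: 16.3
position: [0.4236, -0.4213, 0.1117]
ee_rot: [[-0.996, -0.087, 0.0], [-0.087, 0.996, -0.0], [-0.0, -0.0, -1.0]]
contact_force: [0.6, 0.3, 1.4]
width: 0.0442
grip_force: 0.0
```

Emit:
jog_arm(commands=[[[0,0,-15],0],[[0,0,-50],0],[[0,0,-95],0],[[0,0,-120],0],[[0,0,-120],0]])

```text
time: 16.8
position: [0.4252, -0.4235, 0.2362]
ee_rot: [[-0.996, -0.087, 0.006], [-0.087, 0.996, -0.008], [-0.005, -0.009, -1.0]]
contact_force: [0.7, 0.4, 0.2]
width: 0.0477
grip_force: 0.0
```

Emit:
jog_arm(commands=[[[-28,41,0],0],[[-55,82,0],0],[[-82,123,0],0],[[-110,165,0],0],[[-135,203,0],0]], grip=0.15)

```text
time: 17.3
position: [0.5404, -0.2048, 0.2303]
ee_rot: [[-0.996, -0.087, -0.002], [-0.087, 0.996, 0.001], [0.002, 0.002, -1.0]]
contact_force: [0.5, -0.1, -0.4]
width: 0.0502
grip_force: 0.0
```

Emit:
jog_arm(commands=[[[-22,33,0],6],[[-44,66,0],13],[[-66,100,0],20],[[-66,100,0],25],[[-66,100,0],25]])

```text
time: 17.8
position: [0.597, -0.1002, 0.2301]
ee_rot: [[-0.941, 0.34, -0.003], [0.34, 0.941, 0.001], [0.003, -0.0, -1.0]]
contact_force: [-0.3, 0.1, 0.4]
width: 0.0501
grip_force: 0.0
```

Emit:
jog_arm(commands=[[[0,0,0],0],[[0,0,0],0],[[0,0,0],0]])

```text
time: 18.1
position: [0.597, -0.1027, 0.2316]
ee_rot: [[-0.939, 0.343, -0.0], [0.343, 0.939, 0.0], [0.0, -0.0, -1.0]]
contact_force: [-1.0, -0.4, -0.1]
width: 0.0499
grip_force: 0.0
```

```bash
python3 - <<'E'
from h import *
o=st();go(597.5,-102,112,160,o)
c=cams.get_calibration("wrist");im=cams.read_camera("wrist")
h=cv2.cvtColor(im,cv2.COLOR_BGR2HSV);H,S,V=[h[...,i].astype(int) for i in range(3)]
m=(H>80)&(H<100)&(S>110)&(V>60)
for a,cc,mm in blobs(m,100):
    q=np.argwhere(mm)[:,::-1].astype('float32')
    P=np.float32([px2w("w",p,.11,c)[:2]*1000 for p in q]);print(a,cc.round(),np.round(P.mean(0)),np.round(P.min(0)),np.round(P.max(0)))
E
```

```text
t 18.1 p [ 597.  -102.7  231.6] yaw 159.9 F [-0.96 -0.44 -0.11] w 0.0499 g 0.0
-> (597.5, -102, 112, 160) shift [ -0.3   0.8 119.6] turn -0.1
877 [ 14. 174.] [ 483. -311.] [ 468. -331.] [ 495. -295.]
860 [285. 209.] [595. -97.] [ 579. -112.] [611. -83.]
```

Emit:
jog_arm(commands=[[[0,1,45],0],[[0,1,85],0],[[0,1,110],0],[[0,1,119.5],0],[[0,1,119.5],0]])

```text
time: 18.65
position: [0.597, -0.1011, 0.1112]
ee_rot: [[-0.939, 0.343, -0.003], [0.343, 0.939, 0.001], [0.003, -0.0, -1.0]]
contact_force: [-0.3, -0.2, 0.7]
width: 0.05
grip_force: 0.0
```

Emit:
jog_arm(commands=[[[0,0,0],0],[[0,0,0],0],[[0,0,0],0],[[0,0,0],0]], grip=-1, grip_force=20)

```text
time: 19.05
position: [0.5987, -0.1009, 0.1137]
ee_rot: [[-0.94, 0.342, 0.003], [0.342, 0.94, -0.001], [-0.003, 0.0, -1.0]]
contact_force: [0.2, 0.7, 2.5]
width: 0.0288
grip_force: 20.0
```

```bash
python3 -c "
from h import *
o=st();print(o['torque'])"
```

```text
t 19.05 p [ 598.7 -100.9  113.7] yaw 160.0 F [0.18 0.68 2.46] w 0.0288 g 20.0
[ 0.16427556 -0.22247179  0.01644235]
```

Emit:
jog_arm(commands=[[[0,0,-15],0],[[0,0,-40],0],[[0,0,-75],0],[[0,0,-110],0],[[0,0,-140],0]])

```text
time: 19.55
position: [0.5974, -0.1006, 0.2539]
ee_rot: [[-0.94, 0.342, 0.0], [0.342, 0.94, -0.0], [-0.0, -0.0, -1.0]]
contact_force: [0.8, -0.2, -2.4]
width: 0.029
grip_force: 19.9
```

Emit:
jog_arm(commands=[[[0,0,0],0],[[0,0,0],0],[[0,0,0],0],[[0,0,0],0],[[0,0,0],0]])

```text
time: 20.05
position: [0.5969, -0.1006, 0.2506]
ee_rot: [[-0.94, 0.342, -0.003], [0.342, 0.94, 0.001], [0.003, 0.0, -1.0]]
contact_force: [0.6, 0.7, -3.0]
width: 0.0286
grip_force: 19.9
```

```bash
python3 - <<'E'
from h import *
f=[]
for i in range(12):
    o=monitor.get_obs();f.append(o["contact_force"][2]);cams.read_camera("top")
print(np.round(f,2),np.mean(f));st()
E
```

```text
[-2.96 -2.55 -2.28 -2.84 -2.93 -2.84 -2.47 -3.5  -3.4  -3.48 -2.61 -2.45] -2.8596489630355992
t 20.65 p [ 597.7 -100.8  252.4] yaw 160.0 F [-0.68 -0.1  -3.17] w 0.029 g 19.9
```

```bash
python3 - <<'E'
from h import *
f=[]
for i in range(40):
    o=monitor.get_obs();f.append(o["contact_force"][2]);cams.read_camera("top")
print(np.mean(f),np.std(f)/40**.5);o=st();go(410,-349,252,185,o)
E
```

```text
-3.0264970211513536 0.07255653980379022
t 22.65 p [ 597.7 -100.8  252.3] yaw 160.0 F [ 0.43  0.78 -3.31] w 0.0291 g 19.9
-> (410, -349, 252, 185) shift [  91.5 -297.4    0.3] turn -25.0
```

About 3.0 N → ~305 g: also heavy, so it goes to the caddy's other lane slot.

Emit:
jog_arm(commands=[[[6,-19,0],0],[[16,-52,0],0],[[27,-88,0],0],[[38,-124,0],0],[[49,-160,0],0]], grip_force=30)

```text
time: 23.15
position: [0.4961, -0.2353, 0.2525]
ee_rot: [[-0.94, 0.342, 0.0], [0.342, 0.94, -0.0], [-0.0, -0.0, -1.0]]
contact_force: [-0.2, -1.7, -2.9]
width: 0.0285
grip_force: 29.9
```

Emit:
jog_arm(commands=[[[11,-36,0],-5],[[22,-72,0],-10],[[33,-106,0],-15],[[40,-128,0],-20],[[42.5,-137,0],-25]])

```text
time: 23.65
position: [0.4087, -0.3509, 0.2526]
ee_rot: [[-0.996, -0.088, -0.0], [-0.088, 0.996, -0.001], [0.0, -0.001, -1.0]]
contact_force: [0.6, 0.6, -3.0]
width: 0.0286
grip_force: 29.9
```

Emit:
jog_arm(commands=[[[0,0,0],0],[[0,0,0],0],[[0,0,0],0],[[0,0,0],0]])

```text
time: 24.05
position: [0.4106, -0.3478, 0.2524]
ee_rot: [[-0.996, -0.088, 0.0], [-0.088, 0.996, 0.0], [-0.0, 0.0, -1.0]]
contact_force: [-0.9, -0.3, -2.5]
width: 0.0291
grip_force: 29.9
```

```bash
python3 - <<'E'
from h import *
o=st();go(410,-349,116,185,o)
c=cams.get_calibration("wrist");im=cams.read_camera("wrist")
R=np.array(c["T"])
for yl,xl,z in((80,-65,76),(80,65,76),(-80,-65,76),(-80,65,76),(-36,-35,109)):
    a=np.radians(11);p=np.array([450.8+xl*np.cos(a)-yl*np.sin(a),-377.9+xl*np.sin(a)+yl*np.cos(a),z,1])/[1000,1000,1000,1]
    q=np.linalg.solve(R,p);uv=c["intrinsics"]@(q[:3]/q[2]);cv2.circle(im,tuple(int(v) for v in uv[:2]),3,(0,0,255),-1)
cv2.imwrite("pics/w4m.png",im)
E
```

```text
t 24.05 p [ 410.6 -347.8  252.4] yaw -175.0 F [-0.85 -0.28 -2.51] w 0.0291 g 29.9
-> (410, -349, 116, 185) shift [  0.7  -1.2 136.4] turn 0.0
```

View pics/w4m.png

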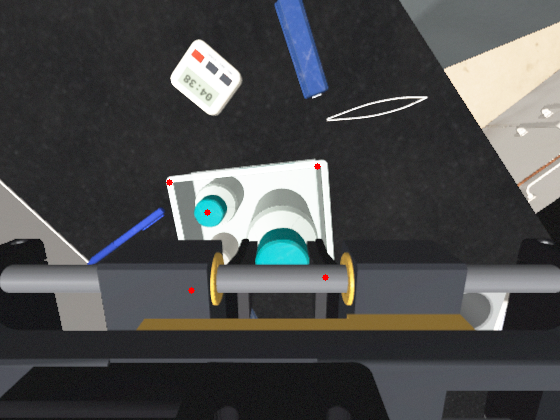

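The first bottle stands upright at (208,212) in the lane, and the free slot beside it lies under the held bottle. Lowering.

Emit:
jog_arm(commands=[[[0.5,-1,40],0],[[0.5,-1,80],0],[[0.5,-1,115],0],[[0.5,-1,130],0],[[0.5,-1,136],0]])

```text
time: 24.6
position: [0.4094, -0.3483, 0.1144]
ee_rot: [[-0.996, -0.087, -0.002], [-0.087, 0.996, 0.003], [0.002, 0.003, -1.0]]
contact_force: [-0.2, 0.1, -3.2]
width: 0.0285
grip_force: 29.9
```

Emit:
jog_arm(commands=[[[0,0,0],0],[[0,0,1],0],[[0,0,2],0],[[0,0,2],0]])

```text
time: 25.0
position: [0.4101, -0.3501, 0.1153]
ee_rot: [[-0.996, -0.087, 0.001], [-0.087, 0.996, -0.002], [-0.001, -0.002, -1.0]]
contact_force: [0.4, 0.7, -3.3]
width: 0.0287
grip_force: 29.9
```

Emit:
jog_arm(commands=[[[0,0,1],0],[[0,0,1],0],[[0,0,1],0]])

```text
time: 25.3
position: [0.4097, -0.3497, 0.1135]
ee_rot: [[-0.996, -0.087, 0.0], [-0.087, 0.996, -0.0], [-0.0, -0.0, -1.0]]
contact_force: [0.4, -0.4, -2.6]
width: 0.0289
grip_force: 29.9
```

Emit:
jog_arm(commands=[[[0,0,0.7],0],[[0,0,0.7],0],[[0,0,0.7],0]])

```text
time: 25.6
position: [0.4099, -0.3497, 0.113]
ee_rot: [[-0.996, -0.087, 0.0], [-0.087, 0.996, -0.0], [-0.0, -0.0, -1.0]]
contact_force: [-0.4, -0.3, 0.4]
width: 0.0287
grip_force: 30.0
```

Emit:
jog_arm(commands=[[[0,0,0.7],0],[[0,0,0.7],0],[[0,0,0.7],0]])

```text
time: 25.9
position: [0.4099, -0.3498, 0.1129]
ee_rot: [[-0.996, -0.087, 0.001], [-0.087, 0.996, -0.001], [-0.001, -0.001, -1.0]]
contact_force: [-1.3, 0.8, 5.7]
width: 0.0289
grip_force: 30.1
```

Seated. Release and rise clear.

Emit:
jog_arm(commands=[[[0,0,0],0],[[0,0,0],0],[[0,0,0],0]], grip=0.1)

```text
time: 26.2
position: [0.4098, -0.3498, 0.1119]
ee_rot: [[-0.996, -0.087, 0.0], [-0.087, 0.996, -0.0], [-0.0, -0.0, -1.0]]
contact_force: [0.2, -0.3, -0.5]
width: 0.0438
grip_force: 0.0
```

Emit:
jog_arm(commands=[[[0,0,-15],0],[[0,0,-50],0],[[0,0,-95],0],[[0,0,-130],0],[[0,0,-140],0]])

```text
time: 26.7
position: [0.4112, -0.3515, 0.2559]
ee_rot: [[-0.996, -0.087, 0.005], [-0.087, 0.996, -0.007], [-0.004, -0.007, -1.0]]
contact_force: [0.2, -0.9, 0.2]
width: 0.0478
grip_force: 0.0
```

Emit:
jog_arm(commands=[[[100,0,0],0],[[100,0,0],0],[[100,0,0],0],[[100,0,0],0]])

```text
time: 27.1
position: [0.3092, -0.3583, 0.2514]
ee_rot: [[-0.996, -0.084, -0.0], [-0.084, 0.996, 0.001], [0.0, 0.001, -1.0]]
contact_force: [1.0, -0.3, 0.1]
width: 0.0479
grip_force: 0.0
```

```bash
python3 - <<'E'
from h import *
st();t=cams.read_camera("top");s=cams.read_camera("scene")
cv2.imwrite("pics/end.png",np.vstack([cv2.resize(t[150:300,200:440],(480,300),interpolation=2),cv2.resize(s[140:290,210:450],(480,300),interpolation=2)]))
E
```

```text
t 27.1 p [ 309.2 -358.3  251.4] yaw -175.2 F [ 0.96 -0.31  0.15] w 0.0479 g 0.0
```

View pics/end.png

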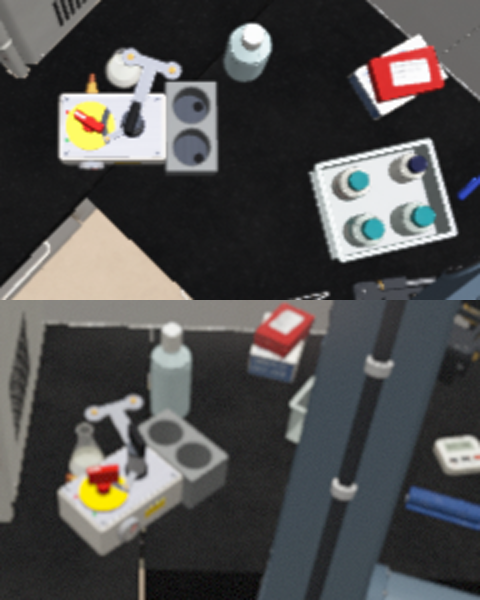

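The final pictures show both wells empty, the yoke swung behind the dock, and the isolator turned shut. All four caddy bottles stand upright, and the flask and sanitiser are in place.

```bash
python3 -c "
from rig import job
print(job.sign_off())"
```

```text
the job is handed in; nothing more can be done
None
```

I handed the job in at about 27 s of the 72 s limit: the isolator is shut, the clamp is fully open, and both bottles (about 345 g and 305 g, both over 250 g) stand upright in the caddy with the other bottles and flask undisturbed.

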